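Clamp a block of hard cheese in the pump clamp and keep holding it

TASK

Swing the clamp's selector lever until it points square out from the bar (this unlocks the squeeze handles), then pump the pair of squeeze handles, again and again, until the jaw's sprung pad presses the cheese block firmly against the end stop with the pad pushed about half-way in, never nearly all the way, for that crushes the cheese. Do not push the cheese or the jaw with the robot, and leave the crockery and utensils around where they are. Finish holding: your program ends with the gripper still squeezing the handles, at rest, and the pad still about half in.

Things in the scene. Friction and masses are not known exactly. Their poses are not given: they have to be found in the camera images.
- clamp: The pump clamp, bolted to the table: an aluminium base plate 350 x 100 mm, 10 mm thick, with everything on it. Origin: at table height, below the middle between the two squeeze handles. Its x axis runs along the bar, the way the jaw advances, towards the end stop (base plate from x = -98 to +252 mm); its y axis points to the side where the selector lever stands; z up. All offsets named below as 'clamp frame' are in it.
- rear_bar (a point): Rear squeeze handle's grip: a horizontal black bar, 13 mm thick, 60 mm long across the clamp (along clamp y), on two thin steel side plates. Origin at the bar's centre, about 115 mm above the table (clamp frame at rest [-26, 0, 115] mm); nothing stands above it. Squeezed, it swings forward (+x of the clamp) by up to 19 mm, to x = -7 mm.
- front_bar (a point): Front squeeze handle's grip, the mirror image: at rest at clamp frame [26, 0, 115] mm, and up to 19 mm backward when squeezed, to x = 7 mm. The two handles are geared together, so that both always move equally and the middle between them stays put. Over both bars the width is 65 mm at rest and 27 mm fully squeezed. To pump: straddle both bars from above, fingers closing along the clamp's x, squeeze, then open to at least 65 mm. Springs open the handles again.
- squeeze (a joint): How far the handles are squeezed: 0 rad at rest, 0.2 rad fully squeezed (each bar moves 95 mm per rad). The squeeze over the bars takes 2 to 12 N. Each full squeeze pushes the jaw forward up to 12 mm (62 mm per rad) through a ratchet with 5 mm teeth: forward only, the first part of a squeeze may be lost until a tooth is caught, and a full squeeze nets 10 mm. When the handles open, a brake holds the jaw where it is against up to 12 N, so pumping on and on crushes the cheese.
- selector (a joint): Selector lever's angle: 0 rad = square to the bar, pointing along clamp +y (handles free). Positive = swung towards the rear (clamp -x), anticlockwise seen from above. Travel -0.5 to 1.15 rad, starts swung to the rear by 0.5 to 1.05. More than about 0.2 rad off square the handles are locked. It stays where it is left; turning it takes about 2 N at the knob.
- selector_knob (a point): Grip point on the selector's knob: an upright black post 16 mm thick, from 61 to 103 mm above the table; the point is on its axis, 86 mm above the table. The lever turns about an upright axis at clamp frame [7.5, 44] mm; the knob stands 70 mm from that axis, so at angle a it is at clamp frame [7.5 - 70 sin a, 44 + 70 cos a] mm.
- pad_travel (a joint): How far the jaw's sprung pad is pushed in: 0 m = fully out (pressing nothing), 0.020 m = all the way in; beyond 0.017 m the cheese is crushed. Spring of 1 N per mm. The pad, a white plate on a dark stem in front of the steel jaw, stands with its back 22 mm clear of the jaw when out.
- pad_face (a point): The white pad on the moving jaw, 64 mm wide, 46 mm high, 6 mm thick; origin at the centre of its pressing face, 42 mm above the table; the face looks along clamp +x. At rest it starts at clamp x = 98 to 120 mm.
- carriage: The moving jaw: a steel block 60 mm wide, top 70 mm above the table, and the toothed bar behind it, which runs through the handles (top 70 mm above the table, far below the grip bars). Origin: clamp frame [0, 0, 0] plus the jaw's advance along x, so not on the jaw.
- jaw_pad: The same pad as a part; origin off it, 90 mm behind and 42 mm below the middle of its face.
- rear_handle: The whole rear handle; origin on its hinge, clamp frame [-16.5, 0, 20] mm.
- front_handle: The whole front handle; origin on its hinge, clamp frame [16.5, 0, 20] mm.
- cheese_center (a point): Centre of the cheese, a pale yellow block of hard cheese with a brown rind on one side: 90 mm along the clamp, 62 mm wide, 60 mm high, 0.3 to 0.5 kg, lying loose on the base plate (10 mm above the table) with its far end 5 to 10 mm short of the end stop. Seated against the stop its centre is at clamp x = 185 mm, 40 mm above the table.
- cheese: The same cheese block; origin at the centre of its underside.
- stop_face (a point): Middle of the face of the end stop that the cheese is pressed against: an upright aluminium plate 80 mm wide, 16 mm thick, from 10 to 68 mm above the table, across the front end of the clamp; the point is at clamp frame [230, 0, 39] mm.
- mug: Bystander: white mug, 80 mm across, 92 mm tall, ear at its +y; origin at its underside. Leave it.
- ramekin: Bystander: white ramekin, 72 mm across, 40 mm tall; origin at its underside. Leave it.
- spoon: Bystander: steel spoon, 170 mm long, lying; origin at its underside. Leave it.
- sauce_bottle: Bystander: brown glass bottle, 62 mm across, 190 mm tall; origin at its underside. Leave it.
- spice_jar: Bystander: small glass jar, 52 mm across, 85 mm tall; origin at its underside. Leave it.
- bowl: Bystander: steel bowl, 150 mm across, 60 mm tall; origin at its underside. Leave it.
- spatula: Bystander: wooden spatula, 240 mm long, lying; origin at its underside. Leave it.
Mind the look-alikes: they are no part of the job. There is more than one size of the cheese; the job needs the middle-sized.

How it is judged:
On the way, in this order (a step that is already met when the one before it is completed fails the run):
1. the selector lever points square out from the bar (within 8 degrees) and the jaw does not yet touch the cheese (value of joint selector between -0.14 and 0.14 rad and contact force between jaw_pad and cheese below 0.5 N), for 0.3 s.
2. the handles have been squeezed while the jaw was still short of the cheese (value of joint squeeze above 0.1 rad and contact force between jaw_pad and cheese below 0.5 N and (contact force between the fingers and rear_handle above 0.5 N or contact force between the fingers and front_handle above 0.5 N)), for 0.02 s.
3. the jaw's pad touches the cheese (contact force between jaw_pad and cheese above 0.8 N), for 0.1 s.
At the end, for the whole second after the job is handed in: Fingers still hold the handles squeezed (over 0.02 rad, over 1 N on a bar), selector within 0.17 rad of square, pad pushed in 5 to 14.5 mm, pressing the cheese (over 3 N) seated on the end stop (within 3 mm), the cheese still and flat on the base (value of joint selector between -0.17 and 0.17 rad and value of joint pad_travel between 0.005 and 0.0145 m and contact force between jaw_pad and cheese above 3 N and x of cheese_center in the frame of clamp above 0.182 m and value of joint squeeze above 0.02 rad and (contact force between the fingers and rear_handle above 1 N or contact force between the fingers and front_handle above 1 N) and linear speed of cheese below 0.02 m/s and velocity of joint pad_travel below 0.01 m/s and z of cheese_center in the frame of clamp below 0.046 m); the arm keeps its last pose, push and grip.
It fails at once if the cheese is crushed: the pad is pushed in by more than 17 mm or presses with more than 30 N (value of joint pad_travel above 0.017 m or contact force between jaw_pad and cheese above 30 N).
It fails at once if the robot pushes on the cheese, the jaw or its pad (over 2 N) (contact force between any of the fingers, the arm and cheese above 2 N or contact force between any of the fingers, the arm and carriage above 2 N).
It fails at once if crockery or utensils shifted by more than 40 mm (distance of any of mug, ramekin, spoon, sauce_bottle, spice_jar, bowl, spatula from where it was at the start of the episode above 0.04 m).
It also fails if it takes over 61 s, if anything falls off the work surface, if the arm or the gripper's body presses on something with over 40 N, if the wrist force passes 120 N, or if a joint passes its speed limit or range.

ROBOT

A 6-joint arm with a two-finger parallel gripper is mounted at the origin on the work surface. World frame = base frame: x ahead of the robot, y to its left, z up, the work surface at z = 0. Lengths are in m, angles in rad, forces in N, time in s.
With the tool pointing down it reaches from about 0.25 to 0.775 m from the base axis. Payload 4 kg.
Tool frame: the origin (TCP) lies between the finger pads; the fingertips stand 19 mm ahead of it and the grasp point (between the pads) is the TCP; z points along the fingers, y is the direction in which the jaws open and shut (so a half turn about z gives the same grasp; the last joint's range is limited). The gripper opens to 85 mm and grips with 20 to 120 N. Pads are 22 mm wide; open, the fingers measure 114 mm over their backs; the gripper's body (76 mm by 85 mm) begins 54 mm behind the grasp point. The pads swing forward as they close: fully open they stand 13 mm farther back than shut.
Start: joints at [1.181, 0.087, 1.371, -0, 1.684, -0.103], TCP at [0.156, 0.528, 0.25] pointing down, gripper open.
Joint ranges: [-3.1, 3.1], [-0.76, 2.03], [0.27, 2.55], [-1.08, 4.22], [0.17, 2.65], [-2.57, 2.57]. Speed limits (rad/s): [2.79, 2.79, 3.14, 3.14, 3.14, 3.14].

INTERFACE

Orientations are given as a rotation vector (axis times angle).
In Python, from station import r gives the robot as it stands.
- The arm moves only by the tool servo_tool, never from a script. Its argument "targets" is a list of rows, each a list of 3 entries, a list of its own where there are three numbers: the shift along the tool's x, y, z in m, then the turn about the tool's z in degrees, then the closure, from 0 (fully open) to 1 (shut). In form: [[[x, y, z], roll, gripper], ...]. A call has 1 to 10 rows; each row shifts and turns the pose as measured when the row begins, along the tool's axes as they then stand; what a row does not reach is not made up. A row lasts 1/12 s, in which the tool goes at most 41.7 mm and 7.16 degrees, less where a joint would pass 70% of its speed; a pose out of reach is approached as far as the arm can. A call with a gripper value outside its range is refused whole. The fingers move at their own pace and stop on an object; "grip_force" is the grip in N (left out, the last holds). Time passes only in rows, so rows that do not move let the fingers close. It gives the time, the measured TCP pose, the force and the opening at its end, in the units of the state.
- r.get_state(): the state, without advancing time (a new reading comes with each control period).
- r.camera(name): name is "scene" or "top" or "wrist"; returns (picture, depth): 400x640x3 uint8, red, green, blue; 400x640 float32, m along the optical axis (not along the pixel's ray), 0 where there is no reading.
- r.camera_model(name): a dict with "vfov" (degrees; the focal length in pixels is half the picture's height over the tangent of half this angle, whatever the lens; pixels are square), "cx", "cy" (the principal point, pixels), "world_to_cam" (4x4, takes a point from world to camera coordinates); the wrist camera has in their place "tool_from_camera" (4x4, takes a point from camera to tool coordinates, whose origin is the TCP and whose axes are the flange's). Camera axes: x right, y down, z forward; pixel columns grow to the right and rows downward; lengths in m; the calibration is good to about 2 mm. A picture is of the moment at which its call begins: read the wrist's pose just before it. camera_model takes no time and is no camera call.
- r.sign_off(): hands the job in, once; it reports no verdict.
The state is a dict: "t": time; "qpos": joint angles; "joint_vel": joint speeds; "joint_torque": joint torques, N m; "tool_pos": TCP position; "tcp_rot": TCP orientation; "contact_force": force on the tool from outside, world axes, zero at the start; "wrist_torque": the same for the moment, N m; "finger_gap": opening from 0.0 (shut) to 1.0 (fully open).
Only numpy, scipy, OpenCV 4.12 (cv2) and the standard library are available. Lean on these libraries where they do the work, as an engineer would, in place of code of your own. Each camera call takes 0.05 s, during which the arm holds its last target.

## Working session

There is one attempt and no reset: what is moved stays moved. The work goes in short steps, Python scripts to look and compute and a tool call to move; the robot and the scene stay as the last step left them, time stands still between calls to the robot, and variables do not carry over. Pictures are saved under pics/ and viewed, and the job is handed in when it is done.

Besides the shell and the picture viewer there is one more tool, called after "Request:" as name(argument=value, ...) on one line, values as JSON. servo_tool: Moves the arm, as the interface text tells. Its arguments: {"type":"object","properties":{"targets":{"type":"array","items":{"type":"array"}},"grip_force":{"type":"number"}},"required":["targets"]}

```bash
ls; mkdir -p pics
cat > h.py <<'E'
import numpy as np, cv2
from station import r
from scipy.spatial.transform import Rotation as R
def K(m,h=400):
    f=h/2/np.tan(np.radians(m['vfov'])/2); return f,m['cx'],m['cy']
def snap(n,fn):
    st=r.get_state(); p,d=r.camera(n); cv2.imwrite('pics/%s.png'%fn,p[:,:,::-1]); 
    m=r.camera_model(n)
    if 'world_to_cam' in m: c2w=np.linalg.inv(np.array(m['world_to_cam']))
    else:
        T=np.eye(4);T[:3,:3]=R.from_rotvec(st['tcp_rot']).as_matrix();T[:3,3]=st['tool_pos']
        c2w=T@np.array(m['tool_from_camera'])
    f,cx,cy=K(m)
    v,u=np.mgrid[:400,:640]
    P=np.stack([(u-cx)/f*d,(v-cy)/f*d,d,np.ones_like(d)],-1)@c2w.T
    P=P[...,:3].copy(); P[d==0]=np.nan
    np.savez('pics/%s.npz'%fn,p=p,d=d,P=P,c2w=c2w,k=[f,cx,cy])
    return p,d,P
E
python3 - <<'E'
from h import *
print(r.get_state())
for n in('scene','top'): snap(n,n+'1')
for n in('scene','top','wrist'):print(r.camera_model(n))
E
```

```text
pics
{'t': 0.0, 'qpos': array([ 1.18091361e+00,  8.79832981e-02,  1.37227966e+00, -9.80750504e-06,
        1.68356354e+00, -1.03116599e-01]), 'joint_vel': array([ 0.00025249,  0.0009941 , -0.00052391, -0.00037633, -0.00074768,
        0.0012219 ]), 'joint_torque': array([ 4.02419073e-04, -3.51848924e+01, -3.13284087e+01, -3.45924002e-05,
        1.04921276e-02, -6.09527575e-06]), 'tool_pos': array([0.15541288, 0.52711734, 0.2491107 ]), 'tcp_rot': array([-0.4488342 , -3.1088222 ,  0.00340601]), 'contact_force': array([ 0.2869924 , -0.03931931,  0.56010902]), 'wrist_torque': array([-0.07285295,  0.0126489 ,  0.01626404]), 'finger_gap': 0.9988206289753557}
{'vfov': 56.76759540273448, 'cx': 318.00622598908893, 'cy': 193.8167434076487, 'world_to_cam': array([[ 0.87934575,  0.47609645,  0.00912299, -0.48794177],
       [ 0.34326852, -0.62050295, -0.70508355, -0.12320989],
       [-0.33002693,  0.62314386, -0.70906555,  1.28816509],
       [ 0.        ,  0.        ,  0.        ,  1.        ]])}
{'vfov': 55.78760742165804, 'cx': 315.9573751704153, 'cy': 201.53961029626817, 'world_to_cam': array([[ 0.01474504, -0.99984282,  0.00984488, -0.04823154],
       [-0.99180308, -0.01587486, -0.12678583,  0.53924563],
       [ 0.12692219, -0.00789472, -0.99188126,  1.17574906],
       [ 0.        ,  0.        ,  0.        ,  1.        ]])}
{'vfov': 66.6994146882817, 'cx': 323.1988782553662, 'cy': 200.31653371308906, 'tool_from_camera': array([[-3.56515243e-04, -9.55809413e-01, -2.93986801e-01,
         7.48041684e-02],
       [ 9.99998992e-01,  6.32312913e-05, -1.41826757e-03,
        -2.98213462e-04],
       [ 1.37418266e-03, -2.93987011e-01,  9.55808427e-01,
        -1.23922010e-01],
       [ 0.00000000e+00,  0.00000000e+00,  0.00000000e+00,
         1.00000000e+00]])}
```

View pics/scene1.png

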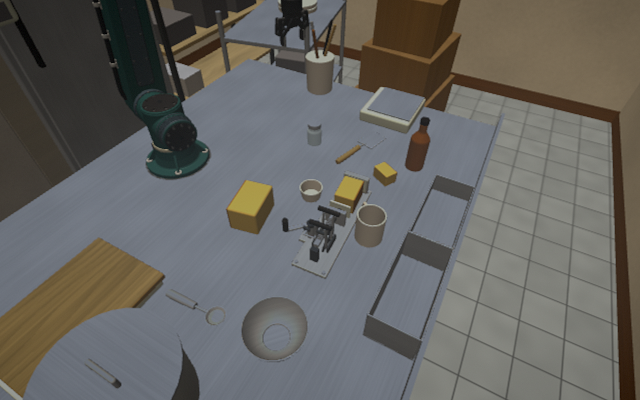

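View pics/top1.png

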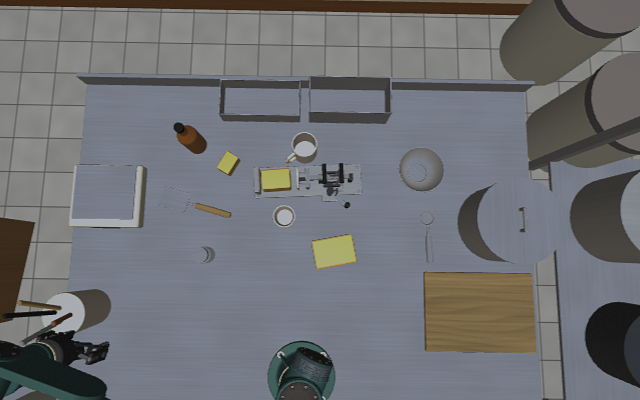

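The scene shows three cheeses. In the top view the small one is at (228,163), the mid-size one in the clamp is at (275,180), and the large one is at (334,251). Only one clamp is visible: handles about (333,178), knob (347,205). Next is a close crop to check, plus measurements.

Run:
```python
from h import *
z=np.load('pics/top1.npz');p=z['p'];P=z['P']
c=p[140:225,240:375][:,:,::-1]
cv2.imwrite('pics/top1c.png',cv2.resize(c,None,fx=5.9,fy=5.9,interpolation=cv2.INTER_NEAREST))
for n in('top1','scene1'):
    P=np.load('pics/%s.npz'%n)['P'];X,Y,Z=P[...,0],P[...,1],P[...,2]
    reg=(X>.33)&(X<.62)&(Y>-.2)&(Y<.2)
    for lo,hi in((.004,.016),(.063,.067),(.066,.074),(.095,.108),(.108,.13)):
        m=reg&(Z>lo)&(Z<hi); q=P[m]
        print(n,lo,hi,len(q), q.min(0).round(3) if len(q) else '',q.max(0).round(3)if len(q) else '',np.median(q,0).round(3)if len(q) else '')
    m=reg&(Z>.108)&(Z<.13); print(P[m][:60].round(3).tolist())
```

```text
top1 0.004 0.016 1786 [ 0.33  -0.198  0.004] [0.62  0.198 0.016] [ 0.564 -0.007  0.008]
top1 0.063 0.067 234 [ 0.53  -0.139  0.063] [0.62  0.159 0.067] [ 0.589 -0.042  0.065]
top1 0.066 0.074 616 [ 0.52  -0.136  0.066] [0.62  0.159 0.074] [0.598 0.08  0.07 ]
top1 0.095 0.108 24 [ 0.519 -0.139  0.097] [ 0.532 -0.125  0.107] [ 0.525 -0.133  0.104]
top1 0.108 0.13 97 [ 0.586 -0.12   0.113] [ 0.62  -0.056  0.126] [ 0.602 -0.107  0.12 ]
[[0.618, -0.056, 0.122], [0.619, -0.059, 0.121], [0.619, -0.062, 0.121], [0.619, -0.065, 0.119], [0.619, -0.11, 0.121], [0.62, -0.113, 0.121], [0.62, -0.116, 0.12], [0.616, -0.056, 0.12], [0.615, -0.059, 0.122], [0.616, -0.062, 0.12], [0.616, -0.065, 0.121], [0.617, -0.108, 0.116], [0.617, -0.11, 0.118], [0.616, -0.113, 0.121], [0.617, -0.116, 0.118], [0.613, -0.056, 0.117], [0.612, -0.062, 0.122], [0.613, -0.065, 0.12], [0.614, -0.107, 0.12], [0.613, -0.11, 0.122], [0.613, -0.113, 0.121], [0.614, -0.116, 0.12], [0.61, -0.056, 0.119], [0.609, -0.059, 0.121], [0.61, -0.062, 0.118], [0.61, -0.065, 0.117], [0.612, -0.108, 0.114], [0.61, -0.11, 0.122], [0.61, 
[... 1913 characters left out ...]
066, 0.116], [0.598, -0.065, 0.118], [0.6, -0.065, 0.118], [0.604, -0.066, 0.121], [0.606, -0.064, 0.121], [0.608, -0.061, 0.119], [0.611, -0.062, 0.121], [0.613, -0.061, 0.121], [0.616, -0.06, 0.122], [0.619, -0.06, 0.124], [0.62, -0.057, 0.121], [0.596, -0.068, 0.115], [0.597, -0.064, 0.112], [0.601, -0.066, 0.116], [0.604, -0.066, 0.118], [0.607, -0.065, 0.118], [0.609, -0.064, 0.119], [0.612, -0.065, 0.121], [0.614, -0.063, 0.12], [0.617, -0.063, 0.121], [0.619, -0.061, 0.12], [0.604, -0.065, 0.112], [0.607, -0.066, 0.116], [0.61, -0.066, 0.117], [0.612, -0.064, 0.117], [0.615, -0.064, 0.117], [0.618, -0.064, 0.119], [0.606, -0.064, 0.109], [0.613, -0.066, 0.115], [0.615, -0.064, 0.114]]
```

View pics/top1c.png

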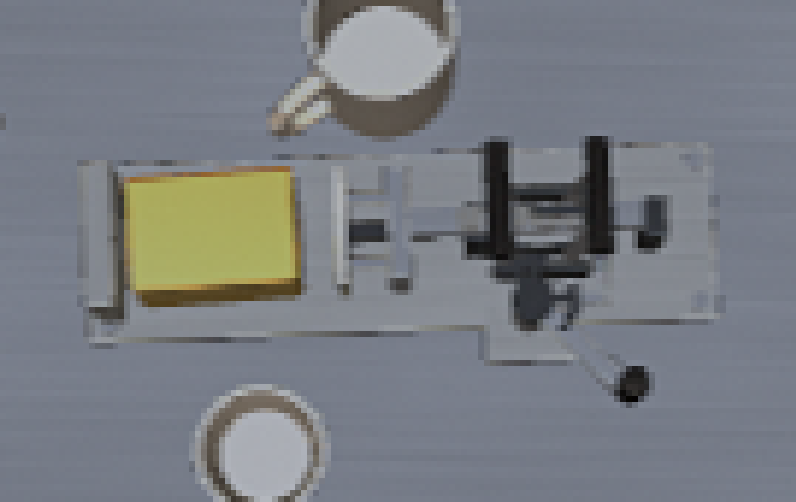

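The crop shows the mid-size cheese in the clamp at crop (210,235), with the end stop on its left. The pad is at (340,230), the two handle bars at (497,200) and (598,195), and the knob at (632,383), swung to the rear. Next I fit the clamp frame.

Run:
```python
from h import *
def fit(q):
    c=(q.max(0)+q.min(0))/2; 
    rect=cv2.minAreaRect(q[:,:2].astype(np.float32)*1000); return np.round(rect[0],1),np.round(rect[1],1),round(rect[2],2)
for n in('top1','scene1'):
    P=np.load('pics/%s.npz'%n)['P'];X,Y,Z=P[...,0],P[...,1],P[...,2]
    b=(X>.56)&(X<.67)&(Z>.113)&(Z<.13)
    for a,lo,hi in(('front',-.075,-.04),('rear',-.14,-.09)):
        q=P[b&(Y>lo)&(Y<hi)]
        s=np.polyfit(q[:,0],q[:,1],1)
        print(n,a,len(q),fit(q),'slope',s[0],'med',np.median(q,0))
    q=P[(X>.5)&(X<.55)&(Y>-.16)&(Y<-.1)&(Z>.09)&(Z<.115)]; print('knob',len(q),fit(q),q.mean(0))
    q=P[(X>.52)&(X<.66)&(Y>.13)&(Y<.18)&(Z>.06)&(Z<.074)]; print('stop',len(q),fit(q))
    q=P[(X>.52)&(X<.67)&(Y>.0)&(Y<.14)&(Z>.066)&(Z<.076)]; print('cheese',len(q),fit(q))
```

```text
top1 front 82 (array([615. , -60.6]), array([58.9, 12.4]), 3.56) slope 0.035920452028157725 med [ 0.61563344 -0.05950462  0.1200131 ]
top1 rear 86 (array([ 618.1, -113.4]), array([58.9, 12.4]), 0.69) slope 0.03975142846876195 med [ 0.61672713 -0.11300282  0.11958375]
knob 26 (array([ 524.5, -132.5]), array([12.8, 15.6]), 44.52) [ 0.52417999 -0.13227743  0.10233894]
stop 163 (array([603.5, 143.9]), array([78.7, 29.4]), 3.24)
cheese 551 (array([621.8,  78.6]), array([ 90. , 116.2]), 5.46)
scene1 front 113 (array([618.5, -59.8]), array([60.4, 14.7]), 4.55) slope 0.056200368360194125 med [ 0.61938431 -0.06211252  0.12032166]
scene1 rear 121 (array([ 621.3, -112.2]), array([60.2, 12.7]), 2.92) slope 0.06156992929080559 med [ 0.62212775 -0.11438522  0.12071444]
knob 37 (array([ 529.4, -132.2]), array([13.3, 12.8]), 32.26) [ 0.52994276 -0.13360051  0.10089539]
stop 149 (array([607.8, 145.4]), array([79.5, 31.9]), 3.21)
cheese 480 (array([612.3,  68.6]), array([ 64.7, 136.8]), 3.21)
```

```bash
cat >> h.py <<'E'
O=np.array([.618,-.087]);PSI=np.radians(3.0)
CX=np.array([-np.sin(PSI),np.cos(PSI)]);CY=np.array([-np.cos(PSI),-np.sin(PSI)])
def c2w(x,y): return O+CX*x+CY*y
def w2c(p): d=np.array(p)[...,:2]-O; return np.stack([d@CX,d@CY],-1)
def go(x,y,z,yd=None):
    s=r.get_state();M=R.from_rotvec(s['tcp_rot']).as_matrix()
    t=np.append(c2w(x,y),z); d=M.T@(t-s['tool_pos'])
    # roll so that tool y || +-clamp x
    v=M.T@np.append(CX,0); a=np.degrees(np.arctan2(-v[0],v[1])); a=(a+90)%180-90
    print('t',round(s['t'],2),'tcp',s['tool_pos'].round(4),'clamp',w2c(s['tool_pos']).round(4),'need tool',d.round(4),'roll',round(a,2),'gap',round(s['finger_gap'],3),'F',s['contact_force'].round(2),'q6',round(s['qpos'][5],2))
    print('tool axes in world x,y,z:',M.T.round(3).tolist())
E
python3 -c "
from h import *
go(-.041,.0935,.2)"
```

```text
t 0.1 tcp [0.1554 0.5272 0.2492] clamp [0.6375 0.4298] need tool [-0.5429 -0.5279  0.0502] roll -19.43 gap 1.002 F [ 0.08 -0.45 -0.45] q6 -0.1
tool axes in world x,y,z: [[-0.959, 0.283, 0.0], [0.283, 0.959, -0.002], [-0.001, -0.002, -1.0]]
```

Request:
servo_tool(targets=[[[-0.02,-0.02,0],-6.5,0],[[-0.02,-0.02,0],-6.5,0],[[-0.02,-0.02,0],-6.4,0],[[-0.02,-0.035,0],0,0],[[-0.02,-0.035,0],0,0],[[-0.02,-0.035,0],0,0],[[-0.02,-0.035,0],0,0.3],[[-0.02,-0.035,0],0,0.3],[[-0.02,-0.035,0],0,0.3],[[-0.02,-0.035,0],0,0.3]], grip_force=20)

```text
t: 0.93
tool_pos: [0.3624, 0.2168, 0.242]
tcp_rot: [0.136, -3.129, 0.013]
contact_force: [1.2, -0.3, -0.5]
finger_gap: 0.701
```

```bash
python3 -c "
from h import *
go(-.041,.0935,.2)"
```

```text
t 0.93 tcp [0.3624 0.2168 0.242 ] clamp [0.3167 0.2393] need tool [-0.1338 -0.3622  0.0435] roll 1.98 gap 0.701 F [ 1.18 -0.31 -0.51] q6 -1.25
tool axes in world x,y,z: [[-0.996, -0.087, 0.01], [-0.087, 0.996, -0.008], [-0.009, -0.008, -1.0]]
```

Request:
servo_tool(targets=[[[-0.013,-0.036,0],1,0.3],[[-0.013,-0.036,0],1,0.3],[[-0.013,-0.036,0],0,0.3],[[-0.013,-0.036,0],0,0.3],[[-0.013,-0.036,0],0,0.3],[[-0.013,-0.036,0],0,0.5],[[-0.013,-0.036,0],0,0.5],[[-0.013,-0.036,0],0,0.5],[[0,0,0],0,0.5],[[0,0,0],0,0.5]])

```text
t: 1.77
tool_pos: [0.4855, -0.0879, 0.2374]
tcp_rot: [0.059, -3.125, 0.014]
contact_force: [0.5, 0.2, -0.4]
finger_gap: 0.497
```

```bash
python3 -c "
from h import *
go(-.041,.0935,.2)
snap('wrist','w1')"
```

```text
t 1.77 tcp [ 0.4855 -0.0879  0.2374] clamp [0.006  0.1324] need tool [-0.0401 -0.0462  0.0372] roll -0.82 gap 0.497 F [ 0.45  0.15 -0.35] q6 -1.9
tool axes in world x,y,z: [[-0.999, -0.038, 0.016], [-0.038, 0.999, -0.008], [-0.015, -0.009, -1.0]]
```

View pics/w1.png

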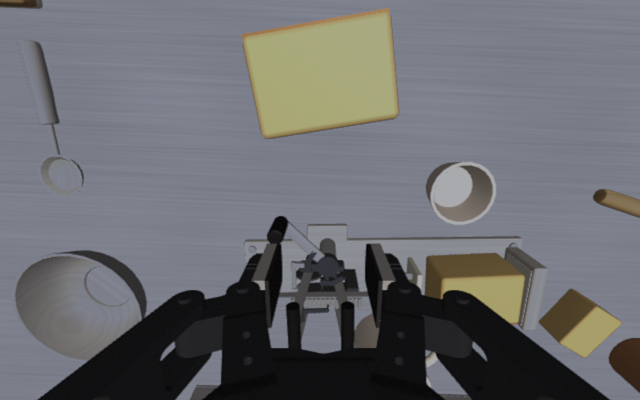

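Wrist view: knob at (280,228), lever running to the hub at (325,262), bar ends at (293,325) and (347,325). I'll cross-check these by depth.

Run:
```python
from h import *
P=np.load('pics/w1.npz')['P'];C=w2c(P);Z=P[...,2]
m=(Z>.09)&(Z<.112)&(abs(C[...,0]+.04)<.03)&(abs(C[...,1]-.095)<.03)
print('knob',m.sum(),P[m].mean(0),np.median(C[m],0),C[m].min(0),C[m].max(0))
for s in(1,-1):
  m=(Z>.108)&(Z<.13)&(abs(C[...,0]-s*.026)<.015)&(abs(C[...,1])<.035)
  if m.sum(): print(s,m.sum(),C[m].min(0),C[m].max(0),np.median(C[m],0))
m=(Z>.06)&(Z<.072)&(C[...,0]>.226)&(C[...,0]<.26)&(abs(C[...,1])<.05);print('stop',m.sum(),C[m].min(0),C[m].max(0))
m=(Z>.067)&(Z<.076)&(C[...,0]>.11)&(C[...,0]<.226)&(abs(C[...,1])<.05);print('cheese',m.sum(),C[m].min(0),C[m].max(0))
m=(Z>.055)&(Z<.067)&(C[...,0]>.09)&(C[...,0]<.13)&(abs(C[...,1])<.05);print('pad',m.sum(),C[m].min(0),C[m].max(0)) if m.sum() else 0
P=np.load('pics/top1.npz')['P'];C=w2c(P);Z=P[...,2]
m=(Z>.055)&(Z<.068)&(C[...,0]>.08)&(C[...,0]<.13)&(abs(C[...,1])<.045);print('pad',m.sum(),C[m].min(0),C[m].max(0))
m=(Z>.067)&(Z<.076)&(C[...,0]>.12)&(C[...,0]<.226)&(abs(C[...,1])<.05);print('cheese',m.sum(),C[m].min(0),C[m].max(0))
```

```text
knob 281 [ 0.52306449 -0.13240522  0.10096342] [-0.04028752  0.09757928] [-0.04835868  0.0887236 ] [-0.03333913  0.1031341 ]
1 648 [ 0.019487   -0.01856506] [0.0323359 0.0316278] [0.02513323 0.01199914]
-1 619 [-0.03265515 -0.01802954] [-0.01940296  0.0316561 ] [-0.02538977  0.01280523]
stop 1195 [ 0.2277494  -0.03836654] [0.24588164 0.04156802]
cheese 2214 [ 0.13066208 -0.028331  ] [0.22204033 0.03431124]
pad 115 [0.10535978 0.01388311] [0.11149009 0.03304921]
pad 43 [ 0.0805587  -0.03000588] [0.11226899 0.03332971]
cheese 502 [ 0.13304312 -0.0303058 ] [0.22157687 0.03462247]
```

Request:
servo_tool(targets=[[[-0.019,-0.024,0.01],-0.8,0.5],[[-0.018,-0.022,0.01],0,0.5],[[0,0,0.01],0,0.5],[[0,0,0],0,0.5]])

```text
t: 2.15
tool_pos: [0.5244, -0.1286, 0.2064]
tcp_rot: [0.093, -3.125, 0.012]
contact_force: [0.2, 0.5, -1.0]
finger_gap: 0.502
```

```bash
python3 -c "
from h import *
go(-.041,.096,.086)"
```

```text
t 2.15 tcp [ 0.5244 -0.1286  0.2064] clamp [-0.0366  0.0957] need tool [-0.0015 -0.0035  0.1204] roll 0.42 gap 0.502 F [ 0.24  0.54 -0.95] q6 -1.97
tool axes in world x,y,z: [[-0.998, -0.06, 0.015], [-0.06, 0.998, -0.007], [-0.015, -0.008, -1.0]]
```

Request:
servo_tool(targets=[[[0,-0.002,0.025],0,0.5],[[0,-0.002,0.025],0,0.5],[[0,-0.001,0.025],0,0.5],[[0,0,0.02],0,0.5],[[0,0,0.015],0,0.5],[[0,0,0.005],0,0.7],[[0,0,0],0,0.7],[[0,0,0],0,0.7]])

```text
t: 2.82
tool_pos: [0.5201, -0.1244, 0.0925]
tcp_rot: [0.116, -3.126, 0.02]
contact_force: [0.7, -2.0, -2.1]
finger_gap: 0.299
```

```bash
python3 -c "
from h import *
go(-.041,.096,.086)
snap('wrist','w2')"
```

```text
t 2.82 tcp [ 0.5201 -0.1244  0.0925] clamp [-0.0323  0.0998] need tool [-0.0037 -0.0087  0.0065] roll 1.26 gap 0.299 F [ 0.73 -1.99 -2.08] q6 -1.97
tool axes in world x,y,z: [[-0.997, -0.074, 0.014], [-0.074, 0.997, -0.013], [-0.013, -0.014, -1.0]]
```

View pics/w2.png

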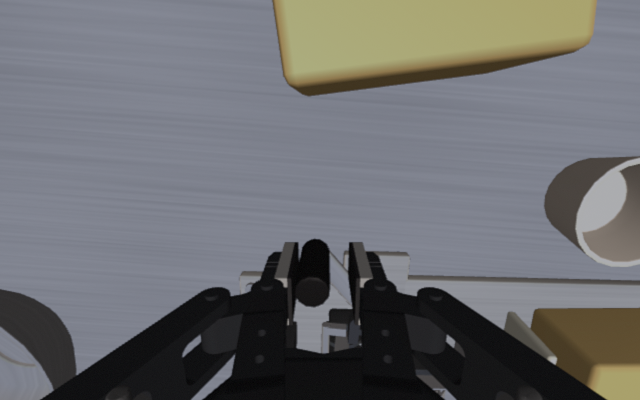

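Knob at (313,270) stands between the fingers and touches the left (rear) pad. I push it forward along the arc.

Request:
servo_tool(targets=[[[0.003,0.006,0.002],0,0.7],[[0.003,0.006,0.002],0,0.7],[[0.003,0.006,0.001],0,0.7],[[0.002,0.006,0],0,0.7],[[0.001,0.006,0],0,0.7],[[0.001,0.006,0],0,0.7],[[0,0.003,0],0,0.7],[[0,0,0],0,0.7]])

```text
t: 3.53
tool_pos: [0.5023, -0.0877, 0.0943]
tcp_rot: [0.118, -3.128, 0.044]
contact_force: [-0.0, -3.0, -0.2]
finger_gap: 0.302
```

```bash
python3 -c "
from h import *
go(.012,.114,.088)"
```

```text
t 3.53 tcp [ 0.5023 -0.0877  0.0943] clamp [0.0053 0.1156] need tool [-0.0018  0.0068  0.0061] roll 1.3 gap 0.302 F [-0.01 -2.97 -0.2 ] q6 -1.91
tool axes in world x,y,z: [[-0.997, -0.075, 0.012], [-0.075, 0.997, -0.027], [-0.01, -0.028, -1.0]]
```

Request:
servo_tool(targets=[[[-0.001,0.004,0.001],0,0.7],[[-0.001,0.003,0.001],0,0.7],[[0,0,0],0,0.7]])

```text
t: 3.78
tool_pos: [0.5049, -0.0796, 0.0933]
tcp_rot: [0.119, -3.131, 0.044]
contact_force: [-1.5, -1.7, -1.1]
finger_gap: 0.301
```

```bash
python3 -c "
from h import *
go(.012,.114,.088)
P=snap('top','top2')[2]
C=w2c(P);Z=P[...,2]
p,d,P=snap('wrist','w3');C=w2c(P);Z=P[...,2]
m=(Z>.097)&(Z<.108)&(abs(C[...,0]-.005)<.02)&(abs(C[...,1]-.114)<.02);print(m.sum(),np.median(C[m],0),C[m].min(0),C[m].max(0))
"
```

```text
t 3.78 tcp [ 0.5049 -0.0796  0.0933] clamp [0.0133 0.1125] need tool [ 0.0015 -0.0011  0.0053] roll 1.33 gap 0.301 F [-1.51 -1.71 -1.15] q6 -1.89
tool axes in world x,y,z: [[-0.997, -0.076, 0.009], [-0.076, 0.997, -0.028], [-0.007, -0.028, -1.0]]
1528 [0.00551779 0.11809238] [-0.01368443  0.10090103] [0.01582833 0.12369555]
```

View pics/w3.png

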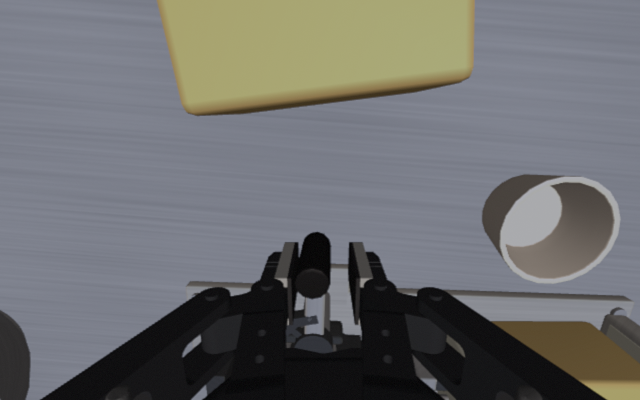

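Lever now looks square: knob (313,270), hub (313,345). I'll back off and lift.

Request:
servo_tool(targets=[[[0,-0.004,0],0,0.7],[[0,0,-0.025],0,0.7],[[0,0,-0.03],0,0.7],[[0,0,-0.03],0,0.5],[[0,0,-0.03],0,0.2],[[0,0,-0.015],1.3,0.0],[[0,0,0],0,0]])

```text
t: 4.47
tool_pos: [0.5073, -0.0782, 0.2261]
tcp_rot: [0.084, -3.132, 0.026]
contact_force: [0.1, 0.3, -0.3]
finger_gap: 0.855
```

```bash
python3 -c "
from h import *
go(0,0,.2)
p,d,P=snap('wrist','w4');C=w2c(P);Z=P[...,2]
m=(Z>.097)&(Z<.108)&(abs(C[...,0]-.005)<.03)&(abs(C[...,1]-.114)<.02);print(m.sum(),np.median(C[m],0),C[m].min(0),C[m].max(0))
for s in(1,-1):
  m=(Z>.108)&(Z<.13)&(abs(C[...,0]-s*.026)<.015)&(abs(C[...,1])<.035)
  if m.sum(): print(s,m.sum(),C[m].min(0),C[m].max(0),np.median(C[m],0))
"
```

```text
t 4.47 tcp [ 0.5073 -0.0782  0.2261] clamp [0.0146 0.1101] need tool [-0.1103 -0.0143  0.0253] roll 0.06 gap 0.855 F [ 0.15  0.3  -0.25] q6 -1.88
tool axes in world x,y,z: [[-0.999, -0.053, 0.009], [-0.054, 0.998, -0.017], [-0.008, -0.017, -1.0]]
271 [0.00833024 0.11570119] [0.00056627 0.10733209] [0.01594063 0.12254675]
1 871 [ 0.01946155 -0.02954023] [0.03235509 0.03141338] [0.02569818 0.00514674]
-1 873 [-0.03268809 -0.02902471] [-0.01952455  0.03151959] [-0.02508318  0.00641408]
```

View pics/w4.png

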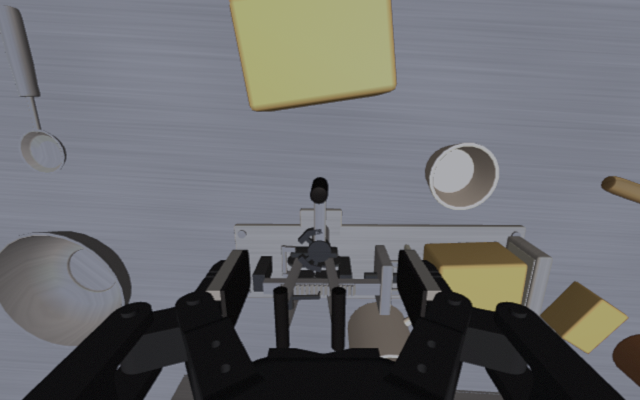

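Selector is square: knob at clamp x 8.3 mm against the ideal 7.5, which is about -0.01 rad. Now I move over the handles.

Request:
servo_tool(targets=[[[-0.03,-0.004,0],0,0],[[-0.03,-0.004,0],0,0],[[-0.03,-0.004,0],0,0],[[-0.02,-0.003,0.01],0,0],[[0,0,0.01],0,0],[[0,0,0],0,0]])

```text
t: 5.02
tool_pos: [0.6171, -0.086, 0.1904]
tcp_rot: [0.09, -3.117, 0.014]
contact_force: [-1.4, 0.0, -0.7]
finger_gap: 1.001
```

```bash
python3 -c "
from h import *
go(0,0,.11)"
```

```text
t 5.02 tcp [ 0.6171 -0.086   0.1904] clamp [0.0011 0.0009] need tool [-0.0027 -0.0004  0.0803] roll 0.29 gap 1.001 F [-1.36  0.02 -0.65] q6 -1.85
tool axes in world x,y,z: [[-0.998, -0.057, 0.023], [-0.058, 0.998, -0.008], [-0.023, -0.009, -1.0]]
```

Request:
servo_tool(targets=[[[-0.001,0,0.02],0,0],[[-0.001,0,0.02],0,0],[[-0.001,0,0.02],0,0],[[0,0,0.015],0,0],[[0,0,0.006],0,0],[[0,0,0],0,0]])

```text
t: 5.52
tool_pos: [0.6102, -0.0851, 0.0994]
tcp_rot: [0.091, -3.104, 0.005]
contact_force: [-0.6, 0.1, 0.1]
finger_gap: 1.0
```

```bash
python3 -c "
from h import *
go(0,0,.11)
snap('wrist','w5');p,d,P=snap('scene','s5')
cv2.imwrite('pics/s5c.png',cv2.resize(p[150:300,260:420][:,:,::-1],None,fx=4,fy=4))"
```

```text
t 5.52 tcp [ 0.6102 -0.0851  0.0994] clamp [0.0023 0.0077] need tool [-0.0073 -0.0024 -0.0108] roll 0.37 gap 1.0 F [-0.61  0.12  0.09] q6 -1.85
tool axes in world x,y,z: [[-0.998, -0.059, 0.036], [-0.059, 0.998, -0.002], [-0.036, -0.005, -0.999]]
```

View pics/w5.png

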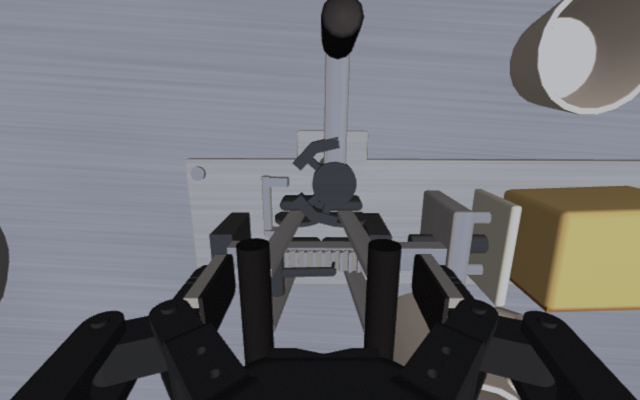

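View pics/s5c.png

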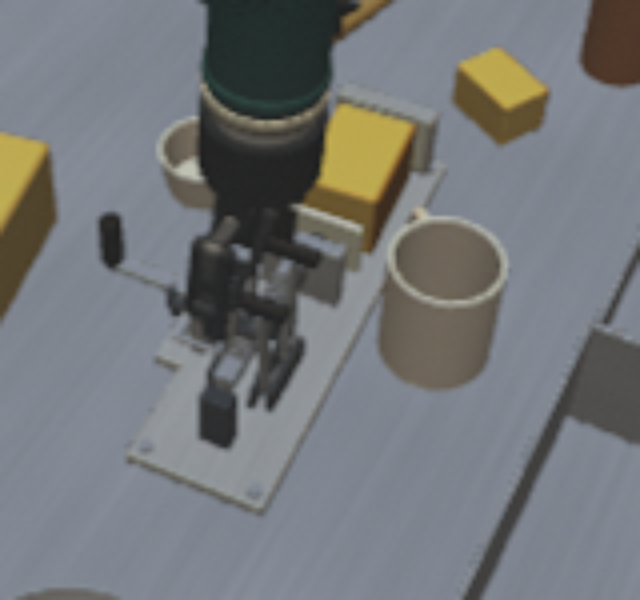

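Fingers straddle both bars: bar ends at (255,245) and (383,245), pads outside at (210,290) and (440,290). I raise slightly, then do the first full squeeze and reopen.

Request:
servo_tool(targets=[[[-0.006,-0.002,-0.008],0,0],[[0,0,0],0,0.3],[[0,0,0],0,0.5],[[0,0,0],0,0.68],[[0,0,0],0,0.68],[[0,0,0],0,0.68],[[0,0,0],0,0.68]], grip_force=20)

```text
t: 6.2
tool_pos: [0.6207, -0.0865, 0.12]
tcp_rot: [0.093, -3.118, 0.009]
contact_force: [0.5, 0.3, -3.8]
finger_gap: 0.32
```

```bash
cat >> h.py <<'E'
def jaw(fn):
    go(0,0,.107)
    p,d,P=snap('wrist',fn)
E
python3 -c "
from h import *
jaw('w6')"
```

```text
t 6.2 tcp [ 0.6207 -0.0865  0.12  ] clamp [ 0.0003 -0.0027] need tool [ 0.0024 -0.0003  0.0131] roll 0.43 gap 0.32 F [ 0.45  0.26 -3.78] q6 -1.85
tool axes in world x,y,z: [[-0.998, -0.06, 0.023], [-0.06, 0.998, -0.005], [-0.022, -0.006, -1.0]]
```

View pics/w6.png

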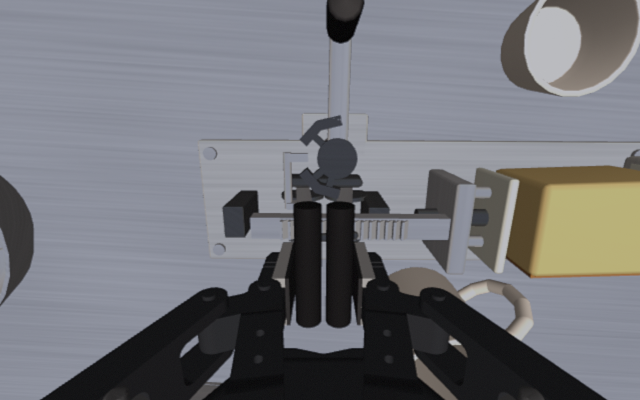

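Handles are fully squeezed (bars side by side at 308 and 340). I'll measure the pad and cheese edges by depth, and reopen at the proper height.

Request:
servo_tool(targets=[[[0,0,0],0,0.4],[[0,0,0],0,0.1],[[0,0,0],0,0],[[0.001,0,0.006],0,0],[[0,0,0],0,0],[[0,0,0],0,0]])

```text
t: 6.75
tool_pos: [0.6203, -0.0872, 0.1124]
tcp_rot: [0.093, -3.119, 0.01]
contact_force: [-0.6, -1.2, -0.0]
finger_gap: 0.999
```

```bash
cat >> h.py <<'E'
def meas(fn):
    z=np.load('pics/%s.npz'%fn);P=z['P'];p=z['p'].astype(int);C=w2c(P);Z=P[...,2];X=C[...,0]
    s=abs(C[...,1])<.045
    yel=(p[...,0]-p[...,2]>50)
    pw=(~yel)&s&(Z>.045)&(Z<.0675)&(X>.095)&(X<.15)
    ch=s&yel&(Z>.06)&(Z<.078)&(X>.1)&(X<.235)
    ja=(~yel)&s&(Z>.066)&(Z<.074)&(X>.06)&(X<.13)
    st=(~yel)&s&(Z>.06)&(Z<.072)&(X>.22)&(X<.26)
    pc=lambda m:(m.sum(),np.percentile(X[m],[2,50,98]).round(4)) if m.sum()>5 else m.sum()
    print('pad',pc(pw),'cheese',pc(ch),'jaw',pc(ja),'stop',pc(st))
E
python3 -c "
from h import *
jaw('w7')
for f in('w4','w5','w6','w7'):meas(f)"
```

```text
t 6.75 tcp [ 0.6203 -0.0872  0.1124] clamp [-0.0004 -0.0023] need tool [0.0022 0.0004 0.0055] roll 0.41 gap 0.999 F [-0.62 -1.2  -0.02] q6 -1.85
tool axes in world x,y,z: [[-0.998, -0.059, 0.021], [-0.06, 0.998, -0.006], [-0.021, -0.007, -1.0]]
pad (np.int64(233), array([0.0966, 0.1374, 0.1494])) cheese (np.int64(3007), array([0.1366, 0.1823, 0.2179])) jaw (np.int64(651), array([0.0624, 0.0765, 0.0832])) stop (np.int64(1128), array([0.2285, 0.2342, 0.2443]))
pad (np.int64(6213), array([0.098 , 0.1096, 0.1431])) cheese (np.int64(8860), array([0.1325, 0.1542, 0.1811])) jaw (np.int64(1688), array([0.0647, 0.0765, 0.1064])) stop 0
pad (np.int64(4974), array([0.1041, 0.1156, 0.1378])) cheese (np.int64(9944), array([0.1328, 0.1618, 0.1953])) jaw (np.int64(2328), array([0.0623, 0.0821, 0.0903])) stop 0
pad (np.int64(5575), array([0.1049, 0.1159, 0.1415])) cheese (np.int64(9226), array([0.1326, 0.1576, 0.1877])) jaw (np.int64(2448), array([0.0625, 0.0823, 0.0901])) stop 0
```

View pics/w7.png

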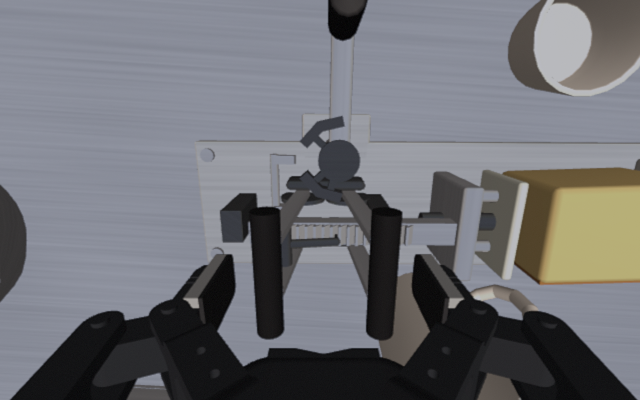

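First pump worked: jaw advanced about 6 mm, with the pad face now near 0.118 and the cheese face near 0.1325. That leaves about 31 mm of jaw travel to half-in. Second pump.

Request:
servo_tool(targets=[[[0.002,0,0.003],0,0.2],[[0,0,0],0,0.35],[[0,0,0],0,0.5],[[0,0,0],0,0.6],[[0,0,0],0,0.68],[[0,0,0],0,0.69],[[0,0,0],0,0.69],[[0,0,0],0,0.69]])

```text
t: 7.47
tool_pos: [0.6187, -0.0867, 0.1145]
tcp_rot: [0.094, -3.123, 0.009]
contact_force: [-0.6, 0.8, 1.2]
finger_gap: 0.305
```

```bash
python3 -c "
from h import *
jaw('w8')
meas('w8')"
```

```text
t 7.47 tcp [ 0.6187 -0.0867  0.1145] clamp [ 0.0003 -0.0007] need tool [ 0.0006 -0.0002  0.0075] roll 0.43 gap 0.305 F [-0.59  0.82  1.2 ] q6 -1.85
tool axes in world x,y,z: [[-0.998, -0.06, 0.017], [-0.06, 0.998, -0.006], [-0.017, -0.007, -1.0]]
pad (np.int64(4125), array([0.1147, 0.1234, 0.1415])) cheese (np.int64(9560), array([0.1327, 0.1591, 0.1905])) jaw (np.int64(2688), array([0.0624, 0.0915, 0.1002])) stop 0
```

Request:
servo_tool(targets=[[[0,0,0],0,0.4],[[0,0,0],0,0.1],[[0,0,0],0,0],[[0,0,0],0,0],[[0,0,0],0,0]])

```text
t: 7.93
tool_pos: [0.6183, -0.0868, 0.1124]
tcp_rot: [0.093, -3.121, 0.009]
contact_force: [-0.6, -0.5, 0.4]
finger_gap: 0.991
```

```bash
python3 -c "
from h import *
jaw('w9')
meas('w9')"
```

```text
t 7.93 tcp [ 0.6183 -0.0868  0.1124] clamp [ 0.0002 -0.0003] need tool [ 0.0002 -0.0001  0.0054] roll 0.41 gap 0.991 F [-0.55 -0.53  0.4 ] q6 -1.85
tool axes in world x,y,z: [[-0.998, -0.059, 0.019], [-0.06, 0.998, -0.005], [-0.019, -0.006, -1.0]]
pad (np.int64(4290), array([0.1147, 0.1234, 0.1433])) cheese (np.int64(9335), array([0.1327, 0.1581, 0.1889])) jaw (np.int64(2732), array([0.0623, 0.0915, 0.1002])) stop 0
```

View pics/w9.png

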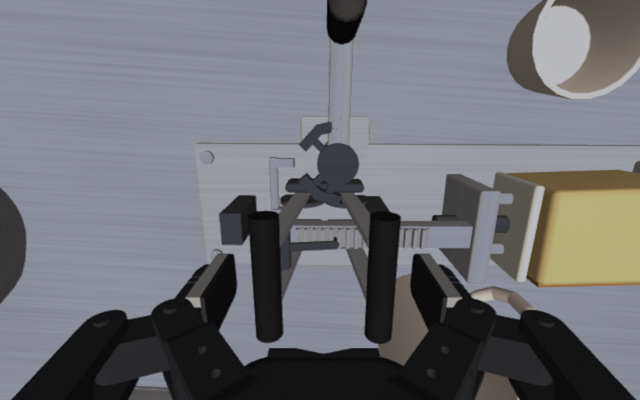

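Jaw moved 10 mm, now at 0.100, and the pad is about 4.5 mm short of the cheese. Third pump, slower.

Request:
servo_tool(targets=[[[0,0,0.002],0,0.25],[[0,0,0],0,0.32],[[0,0,0],0,0.4],[[0,0,0],0,0.47],[[0,0,0],0,0.53],[[0,0,0],0,0.59],[[0,0,0],0,0.64],[[0,0,0],0,0.68],[[0,0,0],0,0.69],[[0,0,0],0,0.69]])

```text
t: 8.82
tool_pos: [0.6192, -0.0866, 0.1161]
tcp_rot: [0.094, -3.126, 0.01]
contact_force: [-1.4, 1.3, 2.4]
finger_gap: 0.31
```

```bash
python3 -c "
from h import *
jaw('w10')
meas('w10')"
```

```text
t 8.82 tcp [ 0.6192 -0.0866  0.1161] clamp [ 0.0003 -0.0012] need tool [ 0.0011 -0.0002  0.0091] roll 0.43 gap 0.31 F [-1.36  1.31  2.4 ] q6 -1.85
tool axes in world x,y,z: [[-0.998, -0.06, 0.014], [-0.06, 0.998, -0.006], [-0.014, -0.007, -1.0]]
pad (np.int64(4944), array([0.0972, 0.1305, 0.1386])) cheese (np.int64(8934), array([0.1373, 0.1623, 0.1927])) jaw (np.int64(2939), array([0.0625, 0.1002, 0.1096])) stop 0
```

Request:
servo_tool(targets=[[[0,0,0],0,0.4],[[0,0,0],0,0.1],[[0,0,0],0,0],[[0,0,0],0,0],[[0,0,0],0,0]])

```text
t: 9.28
tool_pos: [0.6187, -0.0867, 0.1123]
tcp_rot: [0.093, -3.123, 0.009]
contact_force: [-0.1, 0.1, 0.9]
finger_gap: 0.987
```

```bash
python3 -c "
from h import *
jaw('w11')
meas('w11')"
```

```text
t 9.28 tcp [ 0.6187 -0.0867  0.1123] clamp [ 0.0003 -0.0007] need tool [ 0.0006 -0.0002  0.0053] roll 0.41 gap 0.987 F [-0.08  0.12  0.87] q6 -1.85
tool axes in world x,y,z: [[-0.998, -0.06, 0.017], [-0.06, 0.998, -0.005], [-0.017, -0.006, -1.0]]
pad (np.int64(5186), array([0.0972, 0.1309, 0.1399])) cheese (np.int64(8564), array([0.1376, 0.1606, 0.1896])) jaw (np.int64(3098), array([0.0624, 0.1001, 0.1095])) stop 0
```

View pics/w11.png

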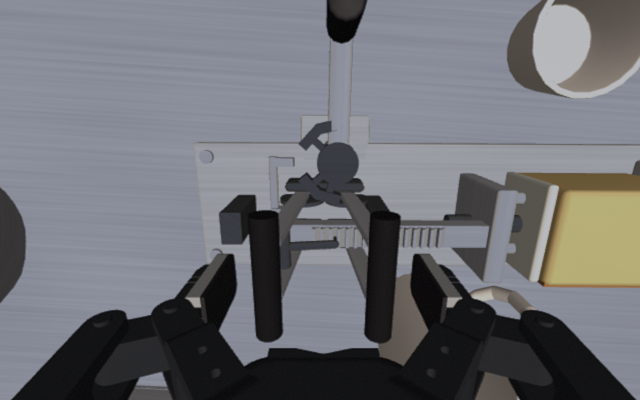

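Cheese is in contact and moved (near face about 0.137), jaw at 0.1095. The fourth full pump should leave the pad about 7.5 to 8 mm in. I do it in stages and check.

Request:
servo_tool(targets=[[[0,0,0.002],0,0.25],[[0,0,0],0,0.32],[[0,0,0],0,0.39],[[0,0,0],0,0.45],[[0,0,0],0,0.5],[[0,0,0],0,0.54],[[0,0,0],0,0.58],[[0,0,0],0,0.62],[[0,0,0],0,0.62],[[0,0,0],0,0.62]])

```text
t: 10.17
tool_pos: [0.6194, -0.0867, 0.1155]
tcp_rot: [0.093, -3.127, 0.01]
contact_force: [-1.8, 0.7, 3.0]
finger_gap: 0.383
```

```bash
python3 -c "
from h import *
jaw('w12')
meas('w12')"
```

```text
t 10.17 tcp [ 0.6194 -0.0867  0.1155] clamp [ 0.0003 -0.0014] need tool [ 0.0013 -0.0002  0.0085] roll 0.42 gap 0.383 F [-1.83  0.74  2.99] q6 -1.85
tool axes in world x,y,z: [[-0.998, -0.06, 0.013], [-0.06, 0.998, -0.006], [-0.013, -0.007, -1.0]]
pad (np.int64(5142), array([0.0972, 0.1337, 0.1408])) cheese (np.int64(8371), array([0.1405, 0.1635, 0.1924])) jaw (np.int64(3312), array([0.061 , 0.1071, 0.1172])) stop 0
```

View pics/w12.png

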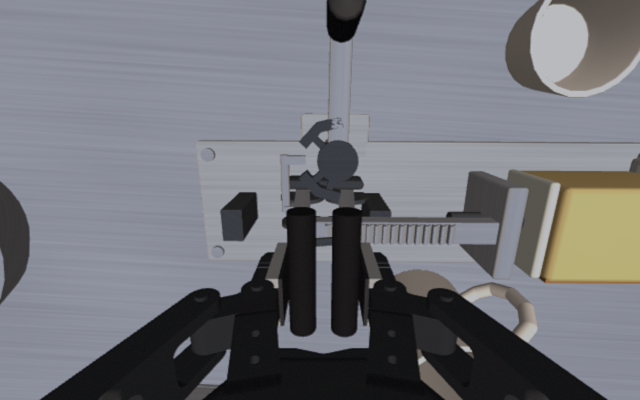

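Cheese is seated (near face 0.1405) and the pad is about 5 mm in. I finish the squeeze.

Request:
servo_tool(targets=[[[0,0,0],0,0.64],[[0,0,0],0,0.66],[[0,0,0],0,0.68],[[0,0,0],0,0.69],[[0,0,0],0,0.69],[[0,0,0],0,0.69]])

```text
t: 10.72
tool_pos: [0.6194, -0.0866, 0.1159]
tcp_rot: [0.094, -3.127, 0.01]
contact_force: [-1.9, 1.1, 3.7]
finger_gap: 0.309
```

```bash
python3 -c "
from h import *
jaw('w13')
meas('w13')
p,d,P=snap('top','t13');C=w2c(P);print('top');meas('t13')"
```

```text
t 10.72 tcp [ 0.6194 -0.0866  0.1159] clamp [ 0.0003 -0.0014] need tool [ 0.0013 -0.0002  0.0089] roll 0.43 gap 0.309 F [-1.92  1.09  3.7 ] q6 -1.85
tool axes in world x,y,z: [[-0.998, -0.06, 0.013], [-0.06, 0.998, -0.006], [-0.013, -0.007, -1.0]]
pad (np.int64(4998), array([0.0971, 0.1337, 0.141 ])) cheese (np.int64(8393), array([0.1405, 0.1637, 0.1927])) jaw (np.int64(3320), array([0.062 , 0.1089, 0.119 ])) stop 0
top
pad (np.int64(103), array([0.096 , 0.125 , 0.1397])) cheese (np.int64(555), array([0.1419, 0.1837, 0.227 ])) jaw (np.int64(72), array([0.0611, 0.1137, 0.1203])) stop (np.int64(131), array([0.23  , 0.237 , 0.2463]))
```

View pics/w13.png

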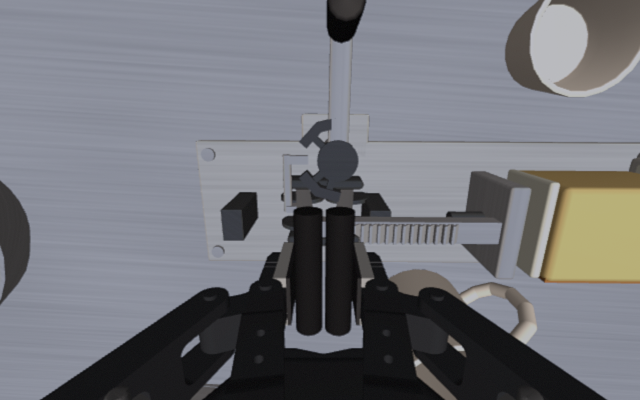

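Run:
```python
from h import *
for f in('w5','w7','w9','w11','w12','w13'):
    z=np.load('pics/%s.npz'%f);P=z['P'];p=z['p'].astype(int);C=w2c(P);Z=P[...,2];X=C[...,0]
    yel=(p[...,0]-p[...,2]>50)
    s=(abs(C[...,1])<.035)&~yel
    a=X[s&(Z>.068)&(Z<.073)&(X>.06)&(X<.13)]
    b=X[s&(Z>.0615)&(Z<.0665)&(X>.104)&(X<.15)]; b=b[b>np.percentile(a,95)+.006]
    print(f,np.percentile(a,98).round(4),np.percentile(b,[2,10,50,90,98]).round(4),(np.percentile(b,50)-np.percentile(a,98)).round(4))
```

```text
w5 0.0829 [0.1054 0.1059 0.1093 0.133  0.1395] 0.0264
w7 0.0897 [0.1121 0.1127 0.1159 0.133  0.135 ] 0.0262
w9 0.1 [0.1223 0.1229 0.1261 0.1329 0.1349] 0.0261
w11 0.1097 [0.1304 0.1309 0.1334 0.1374 0.1387] 0.0237
w12 0.1173 [0.1332 0.1338 0.1363 0.1403 0.1413] 0.0189
w13 0.1193 [0.1334 0.1338 0.1363 0.1403 0.1413] 0.017
```

Gap from jaw to pad back is about 14.1 mm, down from 22.4 mm, so the pad is about 8.3 mm in. That is mid-band; another tooth would push it to about 13 mm. I let it settle, re-check and hand in.

Request:
servo_tool(targets=[[[0,0,0],0,0.69],[[0,0,0],0,0.69],[[0,0,0],0,0.69],[[0,0,0],0,0.69],[[0,0,0],0,0.69],[[0,0,0],0,0.69]])

```text
t: 11.32
tool_pos: [0.6194, -0.0867, 0.1159]
tcp_rot: [0.094, -3.127, 0.01]
contact_force: [-2.2, 0.2, 3.2]
finger_gap: 0.313
```

Run:
```python
from h import *
jaw('w14');meas('w14')
p,d,P=snap('scene','s14')
cv2.imwrite('pics/s14c.png',cv2.resize(p[150:300,260:420][:,:,::-1],None,fx=4,fy=4))
z=np.load('pics/w14.npz');P=z['P'];C=w2c(P);Z=P[...,2];m=(Z>.096)&(Z<.108)&(abs(C[...,0]-.008)<.03)&(C[...,1]>.09)&(C[...,1]<.13);print('knob',m.sum(),np.median(C[m],0))
print(abs(r.get_state()['joint_vel']).max())
```

```text
t 11.32 tcp [ 0.6194 -0.0867  0.1159] clamp [ 0.0003 -0.0014] need tool [ 0.0013 -0.0002  0.009 ] roll 0.43 gap 0.313 F [-2.2   0.24  3.18] q6 -1.85
tool axes in world x,y,z: [[-0.998, -0.06, 0.013], [-0.06, 0.998, -0.006], [-0.013, -0.007, -1.0]]
pad (np.int64(5005), array([0.0974, 0.1337, 0.141 ])) cheese (np.int64(8401), array([0.1405, 0.1637, 0.1925])) jaw (np.int64(3330), array([0.0621, 0.1088, 0.119 ])) stop 0
knob 851 [0.00778658 0.11049882]
0.0008830153593246458
```

View pics/s14c.png

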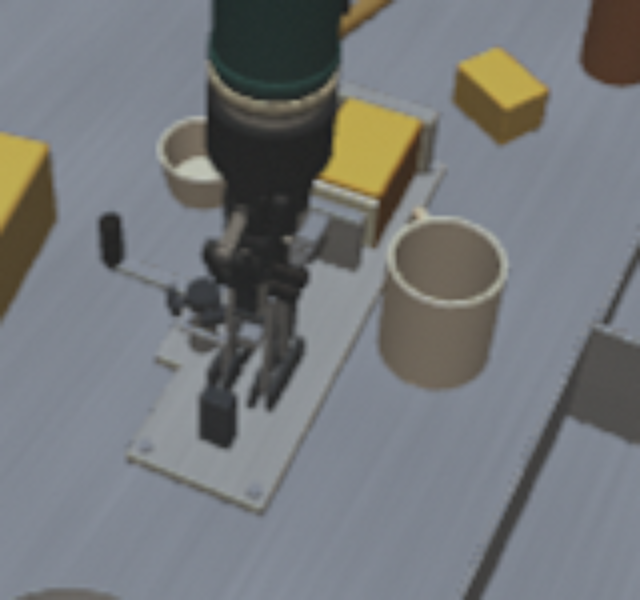

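The scene crop shows the cheese against the end stop (crop 425,130), the pad pressed on it, and the mug and ramekin where they were. Everything is steady.

```bash
python3 -c "
from station import r
print(r.sign_off())"
```

```text
the job is handed in; nothing more can be done
None
```

The job is handed in at about 11.4 s. The gripper is still squeezing the handles and the cheese is pressed against the end stop. The hand-in gives no verdict, so I have only my own checks to go on.

I swung the selector square by pushing the knob with one finger, then pumped the handles four times. The jaw advanced about 6, 10, 10 and 10 mm, and I held the last squeeze.

Last checks, all from camera depth (good to about 2 mm) or the robot's own state:
- **Selector:** within about 0.01 rad of square.
- **Cheese:** near face at clamp x of about 140.5 mm, which puts it seated on the stop.
- **Pad:** the gap from jaw to pad back closed from about 22.4 to about 14.1 mm. The pad is therefore roughly 8.3 mm in, slightly under half. Another tooth would have taken it to about 13 mm, so I stopped there.
- **Arm:** at rest, with the opening holding steady at 0.31.
- **Crockery:** the mug and ramekin looked unmoved in the last picture. I did not measure the other items.

Two things I could not check directly: the pad and bar forces (the pad's is estimated at about 8 N from its spring), and the tool height, which drifted up 5–10 mm at times without losing the bars.

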